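# Clamp the glued corner of a tray frame

### The job

Clamp the glued corner of the small wooden frame in its jig: push the open steel strap round until it stops over the corner, and only then push the cam lever all the way down so that the strap presses on the wood. Lift and carry nothing, and leave the frame lying in its place and the other things on the bench where they stand.

Things in the scene. Friction and masses are not known exactly. Their poses are not given: they have to be found in the camera images.
- jig: Fixed gluing jig: a plywood plate 260 (its x) x 330 (its y) x 18 mm thick lying on the table, with low wooden locating strips 12 mm high on it and a steel clamp on a stud post. Origin: centre of the plate's underside, at table height; its axes lie along the plate's sides, z up. Place and yaw vary.
- stud (a point): Point on the vertical stud axis about which the clamp strap swings, 85 mm above the table, at the height of the cam lever's pivot pin; at x +40, y +70 mm in the jig's frame. The clevis cheeks here reach 96 mm above the table.
- strap (a joint): Swing of the clamp strap about the vertical stud, rad. 0: the strap points along the jig's +x (open, to the side of the frame); it grows as the strap swings clockwise seen from above; at 1.571 it points along the jig's -y, lies over the frame's corner and meets a hard stop. It starts open between 0 and 0.6, needs about 1 N at its end to move (friction), and stays where it is left.
- strap_bar: The clamp strap: flat dark steel bar 22 mm wide and 12 mm thick, its underside 48 mm and its top 60 mm above the table, reaching 130 mm from the stud axis; its last 10 mm turn up as a lip to 85 mm above the table. Under it, 105 mm from the stud axis, hangs a round rubber foot 20 mm wide and 8 mm high. Origin: on the stud axis at table height; x points from the stud along the strap, z up. Pressing the cam lever lowers the whole strap by 4.4 mm.
- strap_end (a point): Point in the middle of the strap's thickness on its centre line, 120 mm from the stud axis, 54 mm above the table. The long edges of the strap are 11 mm to either side of it.
- foot (a point): Centre of the underside of the rubber foot: 40 mm above the table with the lever up, 4 mm above the wooden frame when swung over it.
- cam_lever (a joint): Cam lever's turn, rad. The lever is on a level pin at the stud, points away from the strap (straight opposite to it) and turns with it. 0: it rises 0.75 rad above level; 0.75: it lies level, fully down at its hard stop, the strap pressed on the frame. It starts between 0 and 0.2, takes about 2 to 5 N at its end, and stays where it is left.
- lever_end (a point): Middle of the black grip pad of the cam lever, 78 mm from the pivot pin (that is at the point stud); the pad is 34 mm long, 24 mm wide and 10 mm thick, so its upper face is 5 mm above this point.
- frame: Loose wooden frame, outer 150 (its x) x 120 (its y) mm, of slats 25 mm wide and 18 mm thick, lying flat on the jig plate between the locating strips with 2 mm of play; its top is 36 mm above the table. Origin: centre of its underside. The corner to be clamped is the one at its +x, +y, nearest the stud.
- pot: Bystander, to be left alone: small white plastic glue cup, 48 mm wide, 36 mm high, open at the top, standing on the jig plate inside the wooden frame's opening; origin: centre of its underside.
- offcut: Bystander, to be left alone: loose wooden offcut, 55 x 28 x 22 mm, on the jig plate on the robot's side of the stud; origin: centre of its underside.
- glue: Bystander, to be left alone: white bottle, 54 mm wide, 130 mm high, to the left of the jig; origin: centre of its underside.
- mug: Bystander, to be left alone: white mug, 76 mm wide, 90 mm high, to the left of the jig; origin: centre of its underside.
- tape: Bystander, to be left alone: cardboard ring (empty tape core), 96 mm wide, 30 mm high, lying flat beyond the jig; origin: centre of its underside.
- carton: Bystander, to be left alone: plain carton, 90 x 130 x 60 mm high, beyond the jig to the right; origin: centre of its underside.
- driver: Bystander, to be left alone: screwdriver with a black handle lying to the right of the jig; origin on its underside.
- brush: Bystander, to be left alone: wooden-handled brush lying beyond the jig to the left; origin on its underside.
There are look-alikes about, which are no part of the job. What is meant by the frame is not white, and is the larger of those in its own colour.

How it is judged:
By the outcome, as a careful person would: the job done as asked, in the order asked, and still so for the second after the job is handed in, with the robot touching nothing.
It also fails if it takes over 53 s, if anything falls off the work surface, if the arm or the gripper's body presses on something with over 40 N, if the wrist force passes 120 N, or if a joint passes its speed limit or range.

### The arm

A 6-joint arm with a two-finger parallel gripper is mounted at the origin on the work surface. World frame = base frame: x ahead of the robot, y to its left, z up, the work surface at z = 0. Lengths are in m, angles in rad, forces in N, time in s.
With the tool pointing down it reaches from about 0.25 to 0.725 m from the base axis. Payload 4 kg.
Tool frame: the origin (TCP) lies at the very end of the fingers, on their centre line; the grasp point (between the pads) lies 19 mm behind it; y points along the fingers, z is the direction in which the jaws open and shut, and the axes are right-handed (so a half turn about y gives the same grasp; the last joint's range is limited). The gripper opens to 85 mm and grips with 20 to 120 N. Pads are 22 mm wide; open, the fingers measure 114 mm over their backs; the gripper's body (76 mm by 85 mm) begins 54 mm behind the grasp point. The pads swing forward as they close: fully open they stand 13 mm farther back than shut.
Start: joints at [1.173, 0.241, 0.005, 1.335, 0, 1.571], TCP at [0.194, 0.461, 0.231] pointing down, gripper open.
Joint ranges: [-2.72, 2.72], [-1.05, 1.87], [-1.09, 1.28], [-1.99, 2.15], [-1.42, 1.44], [-3.14, 3.14]. Speed limits (rad/s): [2.79, 2.79, 3.14, 3.14, 3.14, 3.14].

### API

Orientations are given as a unit quaternion [x, y, z, w].
In Python, from workcell import bot gives the robot as it stands. The module is installed in compiled form; this text tells all that it offers.
- The arm moves only by the tool move_arm, never from a script. Its argument "increments" is a list of rows, each an object with "grip": the closure, from 0 (fully open) to 1 (shut); "linear": the shift along the tool's x, y, z scaled (see below), a list of three; "twist": the turn about the tool's y scaled (see below). A call has exactly 5 rows; each row shifts and turns the pose as measured when the row begins, along the tool's axes as they then stand; what a row does not reach is not made up. The controller multiplies each number of a shift by 0.2 m and each number of a turn by 2 rad. A row lasts 1/10 s, in which the tool goes at most 50 mm and 8.59 degrees, less where a joint would pass 70% of its speed; a pose out of reach is approached as far as the arm can. A call with a number of a shift or a turn outside -1 to 1 is refused whole. A call with a gripper value outside its range is refused whole. The fingers move at their own pace and stop on an object; the grip force is fixed at half the most. Time passes only in rows, so rows that do not move let the fingers close, or fill a call up. It gives the time, the measured TCP pose, the force and the opening at its end, in the units of the state.
- bot.get_obs(): the state, without advancing time (a new reading comes with each control period).
- bot.camera(name): name is "scene" or "top" or "wrist"; returns (picture, depth): 420x560x3 uint8, blue, green, red; 420x560 float32, m along the optical axis (not along the pixel's ray), 0 where there is no reading.
- bot.camera_params(name): a dict with "camera_matrix" (3x3 intrinsics, pixels), "rvec" (rotation vector, rad) and "tvec" (3), from world to camera coordinates, as OpenCV has them; the wrist camera has in their place "T_tool_cam" (4x4, takes a point from camera to tool coordinates, whose origin is the TCP and whose axes are the tool frame's). Camera axes: x right, y down, z forward; pixel columns grow to the right and rows downward; lengths in m; the calibration is good to about 2 mm. A picture is of the moment at which its call begins: read the wrist's pose just before it. camera_params takes no time and is no camera call.
- bot.job_done(): hands the job in, once; it reports no verdict.
The state is a dict: "clock": time; "joint_pos": joint angles; "joint_vel": joint speeds; "tau": joint torques, N m; "eef_pos": TCP position; "tool_rot": TCP orientation; "ft_force": force on the tool from outside, world axes, zero at the start; "ft_torque": the same for the moment, N m; "grip_width": finger opening in m.
Only numpy, scipy, OpenCV 4.12 (cv2) and the standard library are available. Lean on these libraries where they do the work, as an engineer would, in place of code of your own. Each camera call takes 0.05 s, during which the arm holds its last target. There are 200 camera calls.

## Working session

There is one attempt and no reset: what is moved stays moved. The work goes in short steps, Python scripts to look and compute and a tool call to move; the robot and the scene stay as the last step left them, time stands still between calls to the robot, and variables do not carry over. Pictures are saved under pics/ and viewed, about 8 in all and at most 12, crops included, and the job is handed in when it is done.

Besides the shell and the picture viewer there is one more tool, called as a command line: name --argument value ..., lists and objects as JSON in quotes. move_arm: Moves the arm, as the interface text tells. Its arguments: {"type":"object","properties":{"increments":{"type":"array"}},"required":["increments"]}

```bash
mkdir -p pics; cat > h.py <<'E'
import numpy as np, cv2
from workcell import bot
from scipy.spatial.transform import Rotation as R
def cam(name):
    p=bot.camera_params(name); o=bot.get_obs(); im,d=bot.camera(name)
    K=np.array(p["camera_matrix"],float)
    if "rvec" in p:
        Rm=cv2.Rodrigues(np.array(p["rvec"],float))[0]; t=np.array(p["tvec"],float).ravel()
        T=np.eye(4); T[:3,:3]=Rm.T; T[:3,3]=-Rm.T@t
    else:
        W=np.eye(4); W[:3,:3]=R.from_quat(o["tool_rot"]).as_matrix(); W[:3,3]=o["eef_pos"]
        T=W@np.array(p["T_tool_cam"])
    return im,d,K,T
def ray(K,T,u,v,z):  # pixel on plane z
    r=T[:3,:3]@np.linalg.inv(K)@[u,v,1]; s=(z-T[2,3])/r[2]; return T[:3,3]+s*r
def pt(K,T,d,u,v):
    return T[:3,3]+T[:3,:3]@(np.linalg.inv(K)@[u,v,1]*d[int(v),int(u)])
def proj(K,T,P):
    c=np.linalg.inv(T)@np.append(P,1); q=K@c[:3]; return q[:2]/q[2]
E
python3 - <<'E'
from h import *
o=bot.get_obs(); print({k:np.round(v,3) for k,v in o.items()})
for n in("top","scene"):
    im,d,K,T=cam(n); np.savez(n+".npz",im=im,d=d,K=K,T=T); cv2.imwrite(f"pics/{n}.png",im); print(n,K.round(0).tolist(),T[:3].round(3).tolist())
E
```

```text
{'clock': np.float64(0.0), 'joint_pos': array([ 1.173,  0.241,  0.004,  1.335, -0.   ,  1.571]), 'joint_vel': array([-0.001,  0.   , -0.   ,  0.001, -0.001,  0.001]), 'tau': array([ 1.0000e-03, -3.7232e+01,  2.5241e+01,  1.7000e-02, -0.0000e+00,
       -0.0000e+00]), 'eef_pos': array([0.193, 0.46 , 0.23 ]), 'tool_rot': array([ 0.694, -0.14 ,  0.14 , -0.692]), 'ft_force': array([-0.476,  0.173, -0.176]), 'ft_torque': array([0.082, 0.01 , 0.074]), 'grip_width': np.float64(0.086)}
top [[468.0, 0.0, 281.0], [0.0, 468.0, 214.0], [0.0, 0.0, 1.0]] [[0.021, -0.989, 0.146, 0.344], [-1.0, -0.021, -0.002, 0.002], [0.005, -0.146, -0.989, 1.515]]
scene [[516.0, 0.0, 288.0], [0.0, 516.0, 204.0], [0.0, 0.0, 1.0]] [[-0.663, 0.426, -0.615, 1.414], [0.749, 0.385, -0.54, 0.763], [0.007, -0.819, -0.574, 0.907]]
```

View pics/top.png

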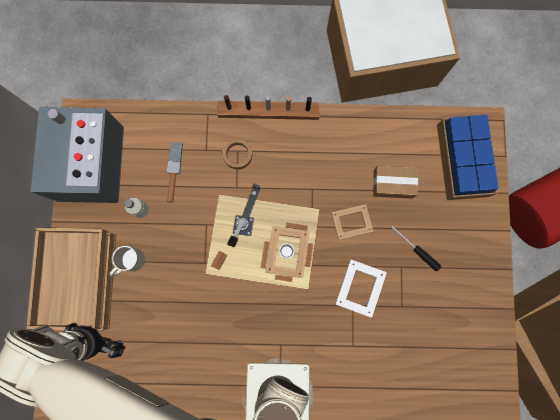

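View pics/scene.png

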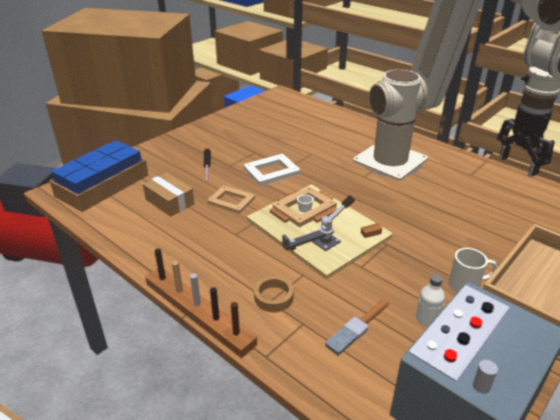

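The top view shows three frames. One is wooden and lies on the jig plate at (287,251), a smaller wooden one lies at (352,222), and a white one at (361,288). The frame in the jig is the one meant: it isn't white, it is the larger wooden one, and it holds the cup. The strap runs from the stud at about (242,225) up to (255,187), and the lever's grip is at about (233,241). I'll enlarge that area to confirm.

```bash
python3 - <<'E'
from h import *
f=np.load("top.npz");im=f["im"]
c=im[175:300,195:375]; cv2.imwrite("pics/crop1.png",cv2.resize(c,None,fx=4.4,fy=4.4,interpolation=cv2.INTER_CUBIC))
E
```

```text
(no output)
```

View pics/crop1.png

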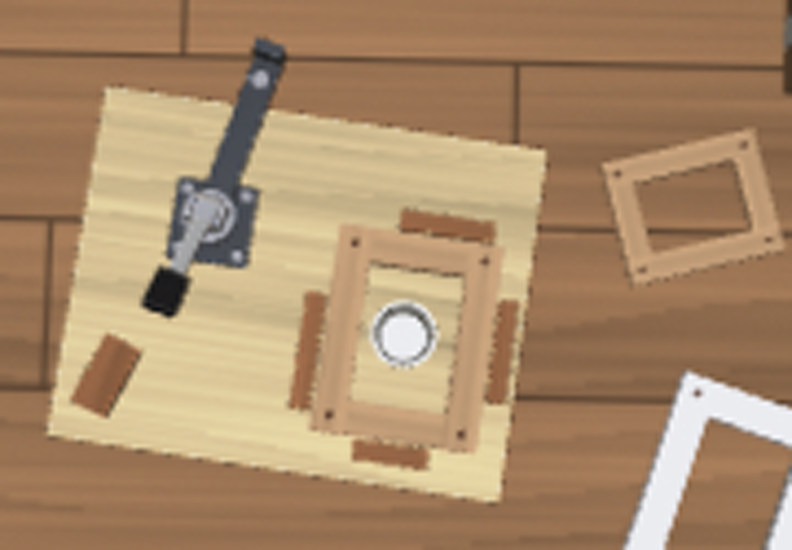

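```bash
cat >> h.py <<'E'
def jig():
    f=np.load("top.npz");K,T=f["K"],f["T"]
    w=lambda c,z: ray(K,T,195+(c[0]+.5)/4.4-.5,175+(c[1]+.5)/4.4-.5,z)
    C=np.array([w(c,.018) for c in [(107,88),(546,150),(500,500),(48,435)]])[:,:2]
    L=np.array([[.13,.165],[.13,-.165],[-.13,-.165],[-.13,.165]])
    q=(C-C.mean(0)); a=np.angle(np.sum((q[:,0]+1j*q[:,1])*np.conj(L[:,0]+1j*L[:,1])))
    Rm=np.array([[np.cos(a),-np.sin(a)],[np.sin(a),np.cos(a)]])
    return C,C.mean(0),a,Rm,w
E
python3 - <<'E'
from h import *
C,o,a,Rm,w=jig()
print("sides",[np.linalg.norm(C[i]-C[i-1]).round(4) for i in range(4)],"o",o,"yaw",a)
s=o+Rm@[.04,.07]; print("stud",s)
print("stud img",w((209,215),.09), "lip",w((270,44),.085),"pad",w((165,290),.13), "offcut",w((106,375),.04))
for n,c,z in(("lip",(270,44),.085),("rivet",(260,78),.06),("pad",(165,290),.135),("offcut",(106,375),.04)):
    v=Rm.T@(w(c,z)[:2]-s); print(n,v,np.linalg.norm(v),"theta",-np.arctan2(v[1],v[0]))
print("fin strap_end",s+Rm@[0,-.12],"fin lever_end",s+Rm@[0,.078])
E
```

```text
sides [np.float64(0.2572), np.float64(0.3273), np.float64(0.2572), np.float64(0.3288)] o [0.47670177 0.05592999] yaw -0.12166146379742938
stud [0.52490141 0.12055812]
stud img [0.52212026 0.11829724 0.09      ] lip [0.6457069 0.0795112 0.085    ] pad [0.46558002 0.1429993  0.13      ] offcut [0.41182017 0.19205168 0.04      ]
lip [ 0.12489406 -0.02608237] 0.1275884627126551 theta 0.20587703069796343
rivet [ 0.10426414 -0.02070952] 0.10630096483505258 theta 0.19607357378890997
pad [-0.0619789   0.01451706] 0.06365633816252286 theta -2.9115144555343604
offcut [-0.12092196  0.0572414 ] 0.13378601519459446 theta -2.6994712497104283
fin strap_end [0.51033803 0.00144511] fin lever_end [0.53436761 0.19798157]
```

```bash
cat >> h.py <<'E'
STUD=np.array([.5249,.1206]); YAW=-.1217
def strapTCP(th,r=.110,off=.0255):
    a=YAW-th; u=np.array([np.cos(a),np.sin(a)]); n=np.array([-u[1],u[0]])
    return STUD+r*u+off*n, a
def plan(xy,z,yaw_x=None):
    """yaw_x: wanted world heading of tool x"""
    o=bot.get_obs(); M=R.from_quat(o["tool_rot"]).as_matrix(); d=np.append(xy,z)-o["eef_pos"]
    h=np.arctan2(M[1,0],M[0,0]); 
    print("pos",o["eef_pos"].round(4),"hx deg",np.degrees(h).round(1),"yaxis",M[:,1].round(3),"t",o["clock"])
    print("shift tool mm",(M.T@d*1000).round(1),"units",(M.T@d/.2).round(3))
    if yaw_x is not None:
        # turn about tool y (down): + turn lowers world heading
        dd=(h-yaw_x+np.pi)%(2*np.pi)-np.pi; print("twist rad",round(dd,3),"units",round(dd/2,3))
E
python3 - <<'E'
from h import *
p,a=strapTCP(.2,off=.045); print(p,np.degrees(a)); plan(p,.23,a)
M=R.from_quat(bot.get_obs()["tool_rot"]).as_matrix();print(M.round(3)); print(np.array(bot.camera_params("wrist")["T_tool_cam"]).round(3))
E
```

```text
[0.64348501 0.12851169] -18.432052269358582
pos [0.1935 0.4604 0.2305] hx deg -22.8 yaxis [-0.001 -0.002 -1.   ] t 0.1
shift tool mm [ 543.4    0.7 -131.7] units [ 2.717  0.004 -0.658]
twist rad -0.076 units -0.038
[[ 0.922 -0.001  0.387]
 [-0.387 -0.002  0.922]
 [ 0.    -1.    -0.002]]
[[-0.002  0.966  0.26  -0.066]
 [ 0.    -0.26   0.966 -0.142]
 [ 1.     0.002  0.    -0.   ]
 [ 0.     0.     0.     1.   ]]
```

move_arm --increments '[{"grip": 1, "linear": [0.24, 0, -0.058], "twist": 0}, {"grip": 1, "linear": [0.24, 0, -0.058], "twist": 0}, {"grip": 1, "linear": [0.24, 0, -0.058], "twist": 0}, {"grip": 1, "linear": [0.24, 0, -0.058], "twist": 0}, {"grip": 1, "linear": [0.24, 0, -0.058], "twist": 0}]'

```text
clock: 0.6
eef_pos: [0.3924, 0.3151, 0.2277]
tool_rot: [0.696, -0.135, 0.132, -0.693]
ft_force: [0.3, 1.3, -0.7]
grip_width: 0.0127
```

move_arm --increments '[{"grip": 1, "linear": [0.24, 0, -0.058], "twist": 0}, {"grip": 1, "linear": [0.24, 0, -0.058], "twist": 0}, {"grip": 1, "linear": [0.24, 0, -0.058], "twist": 0}, {"grip": 1, "linear": [0.24, 0, -0.058], "twist": 0}, {"grip": 1, "linear": [0.24, 0, -0.058], "twist": 0}]'

```text
clock: 1.1
eef_pos: [0.5945, 0.1677, 0.2248]
tool_rot: [0.696, -0.137, 0.131, -0.692]
ft_force: [1.5, 0.4, -0.4]
grip_width: -0.0003
```

```bash
python3 - <<'E'
from h import *
p,a=strapTCP(.2,off=.045); plan(p,.2,a); print(bot.get_obs()["grip_width"])
E
```

```text
pos [0.5945 0.1677 0.2248] hx deg -21.8 yaxis [-0.008 -0.004 -1.   ] t 1.1
shift tool mm [ 60.2  24.5 -18. ] units [ 0.301  0.123 -0.09 ]
twist rad -0.06 units -0.03
-0.0002591340506223434
```

move_arm --increments '[{"grip": 1, "linear": [0.15, 0.06, -0.045], "twist": -0.015}, {"grip": 1, "linear": [0.15, 0.06, -0.045], "twist": -0.015}, {"grip": 1, "linear": [0, 0, 0], "twist": 0}, {"grip": 1, "linear": [0, 0, 0], "twist": 0}, {"grip": 1, "linear": [0, 0, 0], "twist": 0}]'

```text
clock: 1.6
eef_pos: [0.6487, 0.1211, 0.1942]
tool_rot: [0.7, -0.12, 0.111, -0.695]
ft_force: [-0.6, 0.5, -0.5]
grip_width: -0.0003
```

```bash
python3 - <<'E'
from h import *
p,a=strapTCP(.2,off=.045); plan(p,.046,a)
im,d,K,T=cam("wrist"); np.savez("w1.npz",im=im,d=d,K=K,T=T)
for th in(0.2,):
    for r,off,z in((.13,.011,.085),(.13,-.011,.085),(.105,0,.06),(0,0,.085)):
        q,_=strapTCP(th,r,off); print(proj(K,T,[*q,z]).round(0))
cv2.imwrite("pics/w1.png",im)
E
```

```text
pos [0.6487 0.1211 0.1942] hx deg -18.9 yaxis [-0.014 -0.006 -1.   ] t 1.6
shift tool mm [ -5.6 148.2   6.8] units [-0.028  0.741  0.034]
twist rad -0.007 units -0.004
[242. 228.]
[210. 228.]
[230. 186.]
[217.  25.]
```

View pics/w1.png

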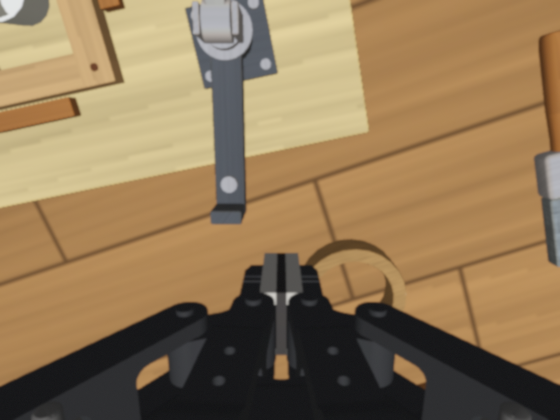

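The wrist view shows the strap's lip at (212–244, 205–223). My projection put it at (210–242, 228), so the stud position and strap angle hold to within 2–3 mm. The shut fingertips are at (282,256), to the left of the strap on its trailing side. I'll go down beside it.

move_arm --increments '[{"grip": 1, "linear": [-0.01, 0.2, 0.01], "twist": 0}, {"grip": 1, "linear": [-0.01, 0.2, 0.01], "twist": 0}, {"grip": 1, "linear": [-0.005, 0.2, 0.01], "twist": 0}, {"grip": 1, "linear": [0, 0.13, 0], "twist": 0}, {"grip": 1, "linear": [0, 0, 0], "twist": 0}]'

```text
clock: 2.15
eef_pos: [0.644, 0.1351, 0.0521]
tool_rot: [0.699, -0.113, 0.112, -0.697]
ft_force: [-0.5, -0.4, -1.1]
grip_width: 0.0
```

```bash
python3 - <<'E'
from h import *
p,a=strapTCP(.2,off=.022); plan(p,.047,a)
E
```

```text
pos [0.644  0.1351 0.0521] hx deg -18.3 yaxis [-0.002 -0.002 -1.   ] t 2.15
shift tool mm [  1.6   5.2 -29.4] units [ 0.008  0.026 -0.147]
twist rad 0.002 units 0.001
```

move_arm --increments '[{"grip": 1, "linear": [0.008, 0.02, -0.12], "twist": 0}, {"grip": 1, "linear": [0.008, 0, -0.06], "twist": 0.05}, {"grip": 1, "linear": [0.008, 0, -0.06], "twist": 0.05}, {"grip": 1, "linear": [0.008, 0, -0.06], "twist": 0.05}, {"grip": 1, "linear": [0.008, 0, -0.06], "twist": 0.05}]'

```text
clock: 2.65
eef_pos: [0.6252, 0.0735, 0.0588]
tool_rot: [-0.659, 0.247, -0.254, 0.664]
ft_force: [0.7, 1.1, -1.3]
grip_width: 0.0003
```

```bash
cat >> h.py <<'E'
def strapstate(h=None):
    o=bot.get_obs(); M=R.from_quat(o["tool_rot"]).as_matrix(); hx=np.arctan2(M[1,0],M[0,0])
    v=o["eef_pos"][:2]-STUD
    u=np.array([np.cos(hx),np.sin(hx)]); n=np.array([-u[1],u[0]])
    print("th(tool)",round(YAW-hx,3),"r",(v@u).round(4),"off",(v@n).round(4),"z",o["eef_pos"][2].round(4),"F tool",(M.T@o["ft_force"]).round(1),"t",o["clock"])
E
python3 -c "
from h import *
strapstate()"
```

```text
th(tool) 0.602 r 0.1064 off 0.0311 z 0.0588 F tool [-0.2  1.4  1.3] t 2.65
```

move_arm --increments '[{"grip": 1, "linear": [0.01, 0.03, 0.02], "twist": 0}, {"grip": 1, "linear": [0, 0.04, 0], "twist": 0}, {"grip": 1, "linear": [0, 0.02, 0], "twist": 0}, {"grip": 1, "linear": [0, 0, 0], "twist": 0}, {"grip": 1, "linear": [0, 0, 0], "twist": 0}]'

```text
clock: 3.15
eef_pos: [0.6328, 0.0781, 0.0461]
tool_rot: [-0.658, 0.241, -0.254, 0.667]
ft_force: [0.6, -0.8, -0.0]
grip_width: -0.0001
```

```bash
python3 -c "
from h import *
strapstate()
im,d,K,T=cam('wrist');cv2.imwrite('pics/w2.png',im);plan(STUD,.047)
for th in (.3,.4,.5,.6):
  print(th,[proj(K,T,[*strapTCP(th,.13,o)[0],.085]).round(0) for o in (.011,-.011)])
"
```

```text
th(tool) 0.594 r 0.1093 off 0.0388 z 0.0461 F tool [ 0.9  0.  -0.2] t 3.15
pos [0.6328 0.0781 0.046 ] hx deg -41.0 yaxis [ 0.021  0.005 -1.   ] t 3.2
shift tool mm [-109.2   -3.   -38.7] units [-0.546 -0.015 -0.194]
0.3 [array([314., 363.]), array([248., 381.])]
0.4 [array([275., 375.]), array([208., 387.])]
0.5 [array([236., 383.]), array([168., 389.])]
0.6 [array([196., 388.]), array([127., 388.])]
```

View pics/w2.png

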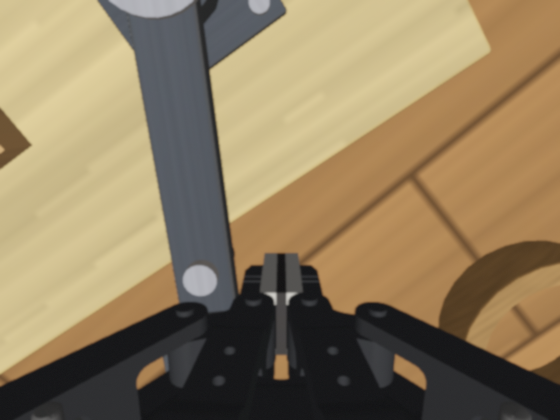

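The strap is at about 0.45 rad, its edge running from (210,70) to (235,290). The fingertips at (282,256) sit down beside it, clear of the wood. I'll carry on round.

move_arm --increments '[{"grip": 1, "linear": [0.005, 0.0, -0.06], "twist": 0}, {"grip": 1, "linear": [0.01, 0.006, -0.06], "twist": 0.03}, {"grip": 1, "linear": [0.01, 0.006, -0.06], "twist": 0.05}, {"grip": 1, "linear": [0.01, 0.006, -0.06], "twist": 0.05}, {"grip": 1, "linear": [0, 0, 0], "twist": 0}]'

```text
clock: 3.7
eef_pos: [0.6039, 0.0392, 0.0432]
tool_rot: [-0.616, 0.327, -0.339, 0.631]
ft_force: [-2.2, 0.6, -0.6]
grip_width: 0.0002
```

```bash
python3 -c "
from h import *
strapstate()"
```

```text
th(tool) 0.86 r 0.1116 off 0.0205 z 0.0432 F tool [-1.7  0.6 -1.5] t 3.7
```

move_arm --increments '[{"grip": 1, "linear": [0.005, -0.01, -0.06], "twist": 0.05}, {"grip": 1, "linear": [0.005, 0.0, -0.06], "twist": 0.05}, {"grip": 1, "linear": [0.005, 0.003, -0.06], "twist": 0.05}, {"grip": 1, "linear": [0.005, 0.003, -0.06], "twist": 0.05}, {"grip": 1, "linear": [0, 0, 0], "twist": 0}]'

```text
clock: 4.2
eef_pos: [0.5647, 0.0147, 0.0446]
tool_rot: [-0.534, 0.445, -0.458, 0.555]
ft_force: [-1.6, 0.8, -0.1]
grip_width: 0.0002
```

```bash
python3 -c "
from h import *
strapstate()"
```

```text
th(tool) 1.263 r 0.1115 off 0.0195 z 0.0446 F tool [-1.   0.  -1.5] t 4.2
```

move_arm --increments '[{"grip": 1, "linear": [0.005, 0.0, -0.06], "twist": 0.05}, {"grip": 1, "linear": [0.005, 0.0, -0.06], "twist": 0.05}, {"grip": 1, "linear": [0.005, 0.0, -0.05], "twist": 0.05}, {"grip": 1, "linear": [0, 0, -0.02], "twist": 0}, {"grip": 1, "linear": [0, 0, -0.02], "twist": 0}]'

```text
clock: 4.7
eef_pos: [0.5342, 0.0079, 0.046]
tool_rot: [0.457, -0.514, 0.536, -0.489]
ft_force: [9.9, -1.1, -5.3]
grip_width: 0.0003
```

```bash
python3 -c "
from h import *
strapstate()"
```

```text
th(tool) 1.554 r 0.1111 off 0.021 z 0.046 F tool [0.2 5.8 9.7] t 4.7
```

The force rose to 10 N at about 1.55 rad, which fits the stop. I'll press once more to confirm, then back off.

move_arm --increments '[{"grip": 1, "linear": [0, 0, -0.02], "twist": 0}, {"grip": 1, "linear": [0, 0, -0.02], "twist": 0}, {"grip": 1, "linear": [0, 0, -0.03], "twist": 0}, {"grip": 1, "linear": [0, 0, -0.03], "twist": 0}, {"grip": 1, "linear": [0, 0, -0.03], "twist": 0}]'

```text
clock: 5.2
eef_pos: [0.5336, 0.0084, 0.0506]
tool_rot: [0.453, -0.495, 0.543, -0.505]
ft_force: [7.3, -1.2, 0.5]
grip_width: 0.0001
```

```bash
python3 -c "
from h import *
strapstate()"
```

```text
th(tool) 1.528 r 0.1112 off 0.0175 z 0.0506 F tool [0.6 0.2 7.4] t 5.2
```

Steady at the stop: the force is held at 7–10 N and there is no further travel. Next I back off, rise, look at the strap and find the lever.

move_arm --increments '[{"grip": 1, "linear": [0, 0, 0.1], "twist": 0}, {"grip": 1, "linear": [0, -0.2, 0.02], "twist": 0}, {"grip": 1, "linear": [0, -0.24, 0], "twist": 0}, {"grip": 1, "linear": [0, -0.24, 0], "twist": 0}, {"grip": 1, "linear": [0, -0.1, 0], "twist": 0}]'

```text
clock: 5.7
eef_pos: [0.5413, 0.0067, 0.2061]
tool_rot: [0.465, -0.491, 0.534, -0.507]
ft_force: [0.5, -0.3, 0.6]
grip_width: -0.0003
```

```bash
python3 - <<'E'
from h import *
n=np.array([.1214,.9926]); strapstate(); plan(STUD+.068*n,.2,YAW-1.571)
im,d,K,T=cam("top"); np.savez("top2.npz",im=im,d=d,K=K,T=T)
cv2.imwrite("pics/crop2.png",cv2.resize(im[175:300,195:375],None,fx=4.4,fy=4.4,interpolation=cv2.INTER_CUBIC))
E
```

```text
th(tool) 1.501 r 0.1129 off 0.0223 z 0.2061 F tool [ 0.3 -0.5  0.5] t 5.7
pos [0.5413 0.0067 0.2061] hx deg -93.0 yaxis [ 0.084 -0.002 -0.996] t 5.7
shift tool mm [-180.7    5.   -18.1] units [-0.904  0.025 -0.09 ]
twist rad 0.07 units 0.035
```

View pics/crop2.png

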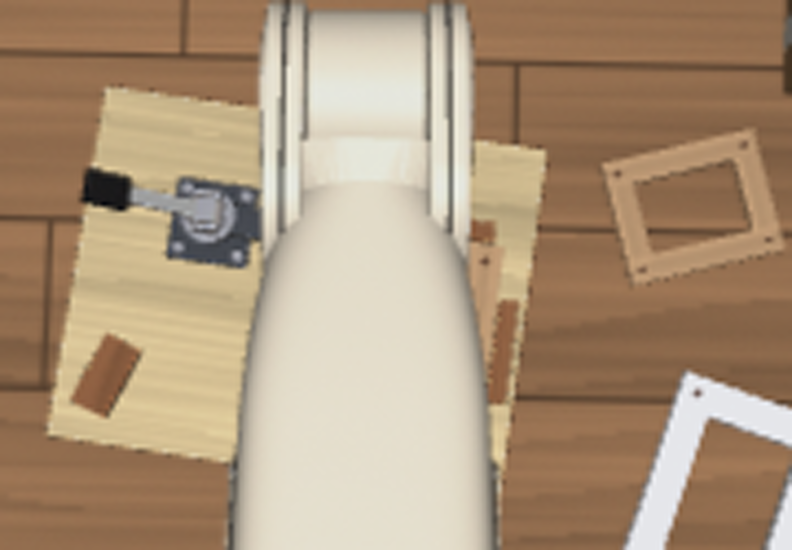

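The top crop shows the lever's pad now at (107,188), pointing to jig +y, so the strap has swung to its stop. The arm hides the strap itself. I'll work out the pad's position and look from the wrist.

```bash
python3 - <<'E'
from h import *
C,o,a,Rm,w=jig(); f=np.load("top2.npz")
for z in(.125,.135,.142):
    v=Rm.T@(w((107,188),z)[:2]-STUD); print(z,w((107,188),z),v,"angle",np.arctan2(v[0],v[1]))
print("depth pt",pt(f["K"],f["T"],f["d"],195+107/4.4,175+188/4.4))
im,d,K,T=cam("wrist"); np.savez("w3.npz",im=im,d=d,K=K,T=T); cv2.imwrite("pics/w3.png",im)
for r,off,z in((.13,.011,.085),(.13,-.011,.085),(.105,0,.06),(.03,0,.06)): print(proj(K,T,[*strapTCP(1.571,r,off)[0],z]).round(0))
E
```

```text
0.125 [0.53481436 0.18549835 0.125     ] [0.00196491 0.06562187] angle 0.029933985293778023
0.135 [0.53344438 0.18417718 0.135     ] [0.00076539 0.0641442 ] angle 0.011931842548199805
0.142 [0.53248539 0.18325236 0.142     ] [-7.42664570e-05  6.31098317e-02] angle -0.0011767805532135968
depth pt [0.53214477 0.18282411 0.13620246]
[237. 227.]
[207. 225.]
[225. 186.]
[229.  84.]
```

View pics/w3.png

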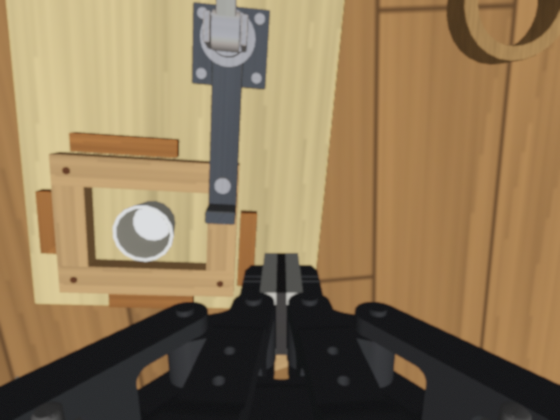

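The wrist view shows the strap lying over the frame's upper-right corner, with the lip at (206–236, 206–222) and the rivet at (222,186). For 1.571 rad I predicted (225,186). The frame and cup are undisturbed. Next I go over the lever pad.

move_arm --increments '[{"grip": 1, "linear": [-0.226, 0, -0.022], "twist": 0.009}, {"grip": 1, "linear": [-0.226, 0, -0.022], "twist": 0.009}, {"grip": 1, "linear": [-0.226, 0, -0.022], "twist": 0.009}, {"grip": 1, "linear": [-0.226, 0.02, -0.022], "twist": 0.009}, {"grip": 1, "linear": [0, 0, 0], "twist": 0}]'

```text
clock: 6.3
eef_pos: [0.5387, 0.1917, 0.1955]
tool_rot: [0.45, -0.507, 0.548, -0.49]
ft_force: [0.1, -0.4, -0.5]
grip_width: 0.0001
```

```bash
python3 - <<'E'
from h import *
n=np.array([.1214,.9926]); plan(STUD+.068*n,.15,YAW-1.571); strapstate()
E
```

```text
pos [0.5387 0.1917 0.1955] hx deg -96.6 yaxis [ 0.081 -0.007 -0.997] t 6.3
shift tool mm [ 4.3 44.9 -8.8] units [ 0.022  0.225 -0.044]
twist rad 0.007 units 0.003
th(tool) 1.564 r -0.0722 off 0.0056 z 0.1955 F tool [0.4 0.5 0.1] t 6.3
```

move_arm --increments '[{"grip": 1, "linear": [0.02, 0.11, -0.03], "twist": 0}, {"grip": 1, "linear": [0, 0.11, -0.015], "twist": 0}, {"grip": 1, "linear": [0, 0.05, -0.004], "twist": 0}, {"grip": 1, "linear": [-0.01, 0.06, -0.005], "twist": 0}, {"grip": 1, "linear": [-0.01, 0.06, -0.005], "twist": 0}]'

```text
clock: 6.8
eef_pos: [0.5334, 0.1934, 0.1116]
tool_rot: [0.455, -0.503, 0.545, -0.493]
ft_force: [0.1, 1.0, 1.7]
grip_width: 0.0003
```

```bash
python3 - <<'E'
from h import *
n=np.array([.1214,.9926]); plan(STUD+.076*n,.09,YAW-1.571); strapstate()
E
```

```text
pos [0.5334 0.1934 0.1116] hx deg -95.7 yaxis [ 0.08  -0.008 -0.997] t 6.8
shift tool mm [-2.7 21.6 -1.2] units [-0.014  0.108 -0.006]
twist rad 0.023 units 0.011
th(tool) 1.548 r -0.0733 off 0.0012 z 0.1116 F tool [-1.  -1.7  0.1] t 6.8
```

move_arm --increments '[{"grip": 1, "linear": [-0.01, 0.04, -0.004], "twist": 0}, {"grip": 1, "linear": [-0.01, 0.04, -0.004], "twist": 0}, {"grip": 1, "linear": [0, 0.03, -0.002], "twist": 0}, {"grip": 1, "linear": [0, 0.03, 0], "twist": 0}, {"grip": 1, "linear": [0, 0.03, 0], "twist": 0}]'

```text
clock: 7.3
eef_pos: [0.5349, 0.1975, 0.0888]
tool_rot: [0.454, -0.502, 0.545, -0.495]
ft_force: [-20.0, -5.7, 44.4]
grip_width: -0.0002
```

```bash
python3 -c "
from h import *
strapstate()"
```

```text
th(tool) 1.547 r -0.0775 off 0.0024 z 0.0888 F tool [  7.5 -46.  -15.5] t 7.3
```

The lever is at its hard stop: tip height is 0.089 m (level pad top would be 0.090) and the force has jumped to 44 N. I'll go straight up.

move_arm --increments '[{"grip": 1, "linear": [0, -0.08, 0], "twist": 0}, {"grip": 1, "linear": [0, -0.2, 0], "twist": 0}, {"grip": 1, "linear": [0, -0.24, 0], "twist": 0}, {"grip": 1, "linear": [-0.15, -0.15, 0], "twist": 0}, {"grip": 1, "linear": [0, 0, 0], "twist": 0}]'

```text
clock: 7.8
eef_pos: [0.5255, 0.228, 0.2301]
tool_rot: [0.452, -0.501, 0.546, -0.496]
ft_force: [0.4, 0.5, -0.1]
grip_width: -0.0002
```

```bash
python3 - <<'E'
from h import *
strapstate(); C,o,a,Rm,w=jig()
im,d,K,T=cam("wrist"); cv2.imwrite("pics/w4.png",im)
n=np.array([.1214,.9926])
for r in(.061,.095):
  for z in(.09,): print("pad end if level",proj(K,T,[*(STUD+r*n),z]).round(0))
for r,off,z in((.13,.011,.0806),(.13,-.011,.0806)): print("lip",proj(K,T,[*strapTCP(1.571,r,off)[0],z]).round(0))
q=proj(K,T,[*(STUD+.078*n),.09]); print("pad pt",pt(K,T,d,*q))
for r in(.07,.1): 
  q=proj(K,T,[*strapTCP(1.571,r,0)[0],.0556]); print("strap top",pt(K,T,d,*q) if 0<=q[1]<420 and 0<=q[0]<560 else q)
im,d,K,T=cam("scene"); cv2.imwrite("pics/s2.png",cv2.resize(im[150:290,200:420],None,fx=3.6,fy=3.6,interpolation=cv2.INTER_CUBIC))
E
```

```text
th(tool) 1.548 r -0.1069 off -0.01 z 0.2301 F tool [-0.6  0.2  0.3] t 7.8
pad end if level [280. 254.]
pad end if level [281. 213.]
lip [286. 438.]
lip [263. 439.]
pad pt [0.53447784 0.19737708 0.0880933 ]
strap top [0.51772362 0.22030069 0.27642037]
strap top [0.51720463 0.23983292 0.30958081]
```

View pics/w4.png

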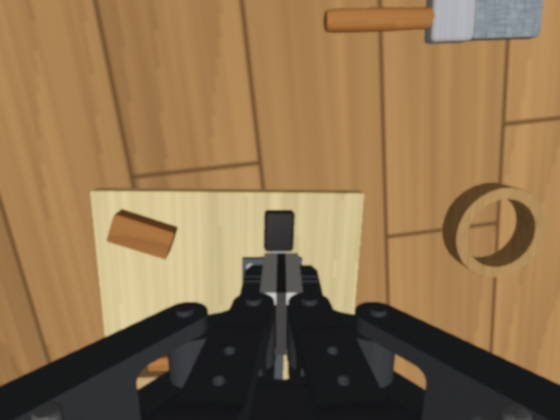

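View pics/s2.png

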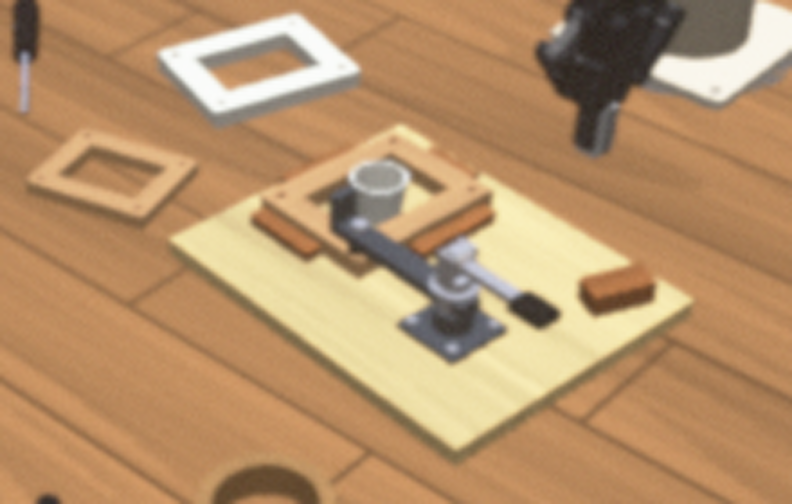

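The wrist view shows the pad at (265–294, 211–250), where it should be if level, and its depth gives z = 0.088 m. The scene crop shows the lever flat at (535,310), the strap over the corner, and the frame, cup and offcut in place. The arm is clear, so I'll check the strap's height and hand the job in.

```bash
python3 - <<'E'
from h import *
im,d,K,T=cam("scene")
for r in(.06,.08):
    q=proj(K,T,[*strapTCP(1.571,r,0)[0],.0556]); print("strap top",pt(K,T,d,*q.round()))
print("ft",bot.get_obs()["ft_force"].round(1),bot.job_done())
E
```

```text
strap top [0.51996657 0.06319993 0.05663019]
strap top [0.5133351  0.03981946 0.05507713]
the job is handed in; nothing more can be done
ft [-0.6  0.4 -0.6] None
```

The frame's corner is clamped, and I handed the job in about 8 s into the 53 s allowed. With the gripper shut, I pushed the strap round to its stop, backed off, and only then pressed the lever down to its stop.

Last checks:
- **Strap:** further pushing gave 7–10 N and no more travel. The wrist view then showed it over the frame's +x, +y corner, within 3 px of where it should be at 1.571 rad.
- **Lever:** the fingertip stopped at 0.089 m with 44 N, and the pad's top measured 0.088 m (0.090 m when level, calibration good to about 2 mm).
- **Clamping:** the strap's top measured 0.055–0.057 m. It is 0.060 m with the lever up and should be 0.0556 m pressed, so the strap is down on the wood.
- **Surroundings:** the frame, cup and offcut looked undisturbed, and the arm was clear with about 0 N at the wrist.

Two things did not go as planned:
- **Fingertip rise:** during the first part of the swing the fingertips rose by about 7 mm, so I lowered them again before going on.
- **Tool tilt and lever force:** pushing against the strap stop left the tool tilted by about 5°. I had aimed to keep the lever push under 40 N; the fingertips reached 44 N, well below the 120 N wrist limit. The separate 40 N limit is for the arm and gripper body, and only the fingertips were meant to touch the lever.

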